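# Centre a bearing on the press anvil with the self-centring jaws

### The arm

A 6-joint arm with a two-finger parallel gripper is mounted at the origin on a cart in front of the work surface, level with it; the furniture and walls round the work are solid. World frame = base frame: x ahead of the robot, y to its left, z up, the work surface at z = 0. Lengths are in m, angles in rad, forces in N, time in s.
With the tool pointing down it reaches from about 0.35 to 0.85 m from the base axis. Payload 8.1 kg.
Tool frame: the origin (TCP) lies at the very end of the fingers, on their centre line; the grasp point (between the pads) lies 19 mm behind it; z points along the fingers, y is the line along which they close (so a half turn about z gives the same grasp; the last joint's range is limited). The gripper opens to 93 mm and grips with 3 to 60 N. Pads are 15 mm wide; open, the fingers measure 128 mm over their backs; the gripper's body (75 mm by 188 mm) begins 65 mm behind the grasp point.
Start: joints at [1.199, 0.13, 1.488, -0, 1.523, -0.085], TCP at [0.17, 0.576, 0.219] pointing down, gripper open.
Joint ranges: [-2.96, 2.96], [-0.89, 2.26], [0.02, 2.5], [-1.34, 4.48], [0, 2.73], [-2.66, 2.66]. Speed limits (rad/s): [2.39, 2.39, 2.79, 3.14, 3.14, 3.14].

### API

Orientations are given as a rotation vector (axis times angle).
In Python, from plant import monitor, eyes, ticket gives the robot as it stands.
- The arm moves only by the tool arm_command, never from a script. Its argument "deltas" is a list that holds one entry, the list of rows, each a list of 6 numbers: the shift along the world's x, y, z in cm, then the turn, a rotation vector about the world's x, y, z in degrees. In form: [[[tx, ty, tz, rx, ry, rz], ...]]. A call has 1 to 12 rows; each row shifts and turns the commanded pose from where the row before left it; what a row does not reach is not made up. A row lasts 1/12 s, in which the tool goes at most 41.7 mm and 7.16 degrees, less where a joint would pass 70% of its speed; a pose out of reach is approached as far as the arm can. A call is refused whole if a number of a shift passes 4.17 or a number of a turn 7.16, either way. A call with a gripper value outside its range is refused whole. "gripper" is the opening, from -1 (shut) to 1 (fully open), set as the call begins (left out, the last holds). The fingers move at their own pace and stop on an object; "squeeze" is the grip in N (left out, the last holds). Time passes only in rows, so rows that do not move let the fingers close. It gives the time, the measured TCP pose, the force, the opening and the grip force at its end, in the units of the state.
- monitor.read_state(): the state, without advancing time (a new reading comes with each control period).
- eyes.read_camera(name): name is "scene" or "top"; returns the picture (384x512x3 uint8, blue, green, red); there is no depth.
- eyes.camera_model(name): a dict with "fx", "fy", "cx", "cy" (pixels), "rvec" (rotation vector, rad) and "tvec" (3), from world to camera coordinates, as OpenCV has them. Camera axes: x right, y down, z forward; pixel columns grow to the right and rows downward; lengths in m; the calibration is good to about 2 mm. A picture is of the moment at which its call begins. camera_model takes no time and is no camera call.
- ticket.close_job(): hands the job in; it is judged then, once.
The state is a dict: "t": time; "q": joint angles; "dq": joint speeds; "joint_torque": joint torques, N m; "tool_pos": TCP position; "orientation": TCP orientation; "force": force on the tool from outside, world axes, zero at the start; "wrist_torque": the same for the moment, N m; "opening": finger opening in m; "gripper_force": force on a finger pad.
Only numpy, scipy, OpenCV 4.12 (cv2) and the standard library are available. Lean on these libraries where they do the work, as an engineer would, in place of code of your own. Each camera call takes 0.05 s, during which the arm holds its last target. There are 200 camera calls.

### The job

Get the spare ball bearing ready for pressing. Pinch the red knob and open the jaws of the blue centring nest wide, set the bearing down gently, flat on the small steel anvil between them, and let go of it; then close the jaws on it with the knob and hold them there for a second with a steady push of about 15 N, no harder, as the jaws run on a nylon rack. Leave the bearing centred with no edge overhanging the anvil and the jaws closed on it, and the other things on the bench where they lie.

Things in the scene. Friction and masses are not known exactly. Their poses are not given: they have to be found in the camera images.
- bearing: ball bearing lying flat, white outer ring, red seal, black middle; a plain disc 52 mm across and 15 mm thick, about 0.13 kg. Origin at the centre of its underside, z up
- nest: blue centring nest, screwed down: base 112 (x) by 244 (y) by 12 mm with two end brackets 36 mm high and two steel guide rods along its y axis. Origin at the centre of its underside on the bench, z up, y along the jaw travel towards the red knob's side
- anvil_top (a point): centre of the top face of the nest's round steel anvil, 55 mm across, 36 mm above the bench; nothing beside the anvil stands higher than 30 mm except the jaws on its two y sides, so fingers can straddle the bearing along the nest's x axis
- knob (a point): middle of the red knob: a plain upright cylinder 20 mm across, from 57 to 87 mm above the bench (this point at 72 mm), on a thinner post on the left carriage, 69 mm from its origin along +y. Pinch it from above across the nest's y axis and move it along that axis: +y opens the jaws, -y closes them
- carriage_left: left jaw: aluminium carriage with a black 90 degree V facing the anvil, its top 49.5 mm above the bench. Its origin is the nest's, moved along nest +y by the jaw's opening: 0 fully closed (too small for the bearing), 20 mm fully open at its stop. Where it meets the bearing is to be felt. The slide drags with about 3 N in all and stays where it is left; there is no spring
- carriage_right: right jaw, geared to the left one: it moves as far the other way, its origin shifted along nest -y by the same opening. So of the push on the knob beyond the slide's drag, each jaw passes half to the bearing (6 N at a push of 15 N). Bring them up slowly, about 10 mm/s: a knock counts as pressing
- tape_roll: roll of blue tape lying flat, 62 mm across, 19 mm thick; not needed. Origin at the centre of its underside
- pliers: red-handled pliers, 76 x 201 x 12 mm, lying at the front edge; not needed
- tape_measure: yellow and black tape measure, 68 x 76 x 37 mm; not needed
- spanner: spanner, 27 x 196 x 9 mm; not needed
- screwdriver: yellow screwdriver, 29 x 172 x 25 mm; not needed
- wax_tin: round yellow tin, 77 mm across, 34 mm high; not needed
Mind the look-alikes: they are no part of the job. Of the things like the bearing, leave any that is yellow; of the rest the smaller one is meant.

How it is judged:
On the way, in this order (a step that is already met when the one before it is completed fails the run):
1. the jaws are opened wide (over 15 mm) (y of knob in the frame of nest above 0.084 m), for 0.1 s.
2. the bearing lies flat on the anvil between the open jaws and is let go (z of bearing in the frame of anvil_top between -0.002 and 0.002 m and horizontal distance between bearing and anvil_top below 0.012 m and angle between bearing's own z axis and vertical below 0.05 rad and y of knob in the frame of nest above 0.079 m and contact force between the fingers and bearing below 0.05 N), for 0.2 s.
3. both jaws press the bearing, each with more than 4 N, for 0.5 s, the fingers off it (contact force between each of carriage_left, carriage_right and bearing above 4 N and contact force between the fingers and bearing below 0.05 N), for 0.5 s.
At the end, for the whole second after the job is handed in: the bearing rests flat on the anvil, its axis within 1.5 mm of the anvil's (so no edge overhangs), the jaws still closed on it (backed off less than 2.5 mm), everything released and still (horizontal distance between bearing and anvil_top below 0.0015 m and z of bearing in the frame of anvil_top between -0.002 and 0.002 m and angle between bearing's own z axis and vertical below 0.03 rad and y of knob in the frame of nest below 0.0785 m and linear speed of bearing below 0.005 m/s); the robot touches nothing.
It fails at once if a jaw presses the bearing with more than 10 N (contact force between any of carriage_left, carriage_right and bearing above 10 N).
It fails at once if the bearing is dropped: it moves faster than 0.35 m/s while not held (linear speed of bearing above 0.35 m/s and contact force between the fingers and bearing below 0.05 N).
It fails at once if another thing on the bench is shifted by more than 30 mm (distance of any of tape_roll, pliers, tape_measure, spanner, screwdriver, wax_tin from where it was at the start of the episode above 0.03 m).
It also fails if it takes over 67 s, if anything falls off the work surface, if the arm or the gripper's body presses on something with over 40 N, if the wrist force passes 120 N, or if a joint passes its speed limit or range.

## Working session

There is one attempt and no reset: what is moved stays moved. The work goes in short steps, Python scripts to look and compute and a tool call to move; the robot and the scene stay as the last step left them, time stands still between calls to the robot, and variables do not carry over. Pictures are saved under pics/ and viewed, at most 10 in all, crops included, and the job is handed in when it is done.

Besides the shell and the picture viewer there is one more tool, called after "Call:" in YAML: its name, and indented under it one key for each argument. arm_command: Moves the arm, as the interface text tells. Its arguments: {"type":"object","properties":{"deltas":{"type":"array"},"gripper":{"type":"number"},"squeeze":{"type":"number"}},"required":["deltas"]}

```bash
mkdir -p pics; ls
python3 - <<'E'
from plant import monitor, eyes, ticket
import cv2, numpy as np
for n in("top","scene"):
    im=eyes.read_camera(n); cv2.imwrite(f"pics/{n}0.png",im)
    m=eyes.camera_model(n); R=cv2.Rodrigues(np.array(m["rvec"],float))[0]
    print(n,m,"cam at",-R.T@np.array(m["tvec"]).ravel())
s=monitor.read_state();print(s)
E
```

```text
pics
top {'fx': 391.2153934809025, 'fy': 391.2153934809025, 'cx': 247.75321047392612, 'cy': 191.95776059808463, 'rvec': array([ 2.16859862, -2.18491862,  0.12956303]), 'tvec': array([0.01202043, 0.54482499, 1.34474209])} cam at [0.40493643 0.03136021 1.39296557]
scene {'fx': 470.3383892599765, 'fy': 470.3383892599765, 'cx': 255.6978023556164, 'cy': 192.48490428703124, 'rvec': array([ 0.74281041, -2.39362263,  1.39548232]), 'tvec': array([0.43719874, 0.21056762, 1.23525675])} cam at [-0.15826439  1.05579312  0.78841231]
{'t': 0.1, 'q': array([ 1.19860583e+00,  1.31092897e-01,  1.48917144e+00,  7.74973434e-06,
        1.52302090e+00, -8.54343410e-02]), 'dq': array([ 0.00048119, -0.0019166 , -0.00429493,  0.00058348,  0.00094462,
        0.0006555 ]), 'joint_torque': array([ 1.21212252e-03, -5.61346114e+01, -4.93092799e+01,  7.70019600e-02,
        2.92297621e-02, -7.99415966e-05]), 'tool_pos': array([0.16950995, 0.57501199, 0.21768745]), 'orientation': array([-4.48838310e-01, -3.10896807e+00,  2.58631939e-03]), 'force': array([ 0.44482026, -0.60118072, -0.29787763]), 'wrist_torque': array([ 0.01754201,  0.00820648, -0.02425674]), 'gripper_force': 0.0, 'opening': 0.09282036332941862}
```

View pics/top0.png

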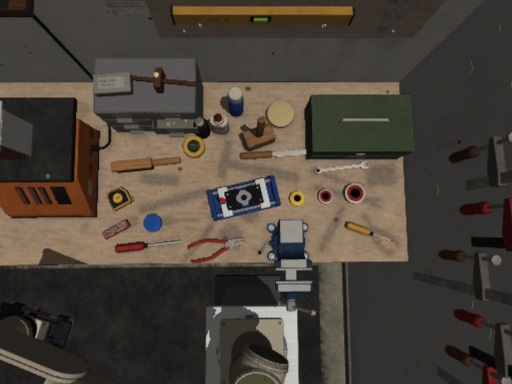

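View pics/scene0.png

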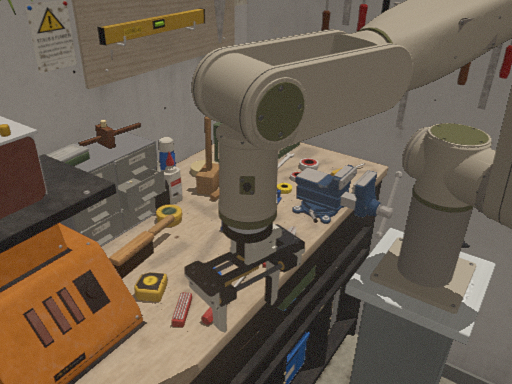

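Top view candidates like the bearing: yellow ring (297,198), small white/red ring (325,197) and larger white/red ring (354,193). The blue tape lies at (152,222). By the description I choose (325,197). The nest is at (243,197), with its red knob at about (222,200). The vise at (290,240) is an obstacle.

```bash
cat > h.py <<'E'
import cv2, numpy as np
from plant import monitor, eyes, ticket
def ray(n,uv,z):
    m=eyes.camera_model(n); R=cv2.Rodrigues(np.array(m["rvec"],float))[0]; t=np.array(m["tvec"]).ravel()
    c=-R.T@t; d=R.T@np.array([(uv[0]-m["cx"])/m["fx"],(uv[1]-m["cy"])/m["fy"],1.])
    return (c+d*(z-c[2])/d[2])[:2]
def proj(n,P):
    m=eyes.camera_model(n)
    K=np.array([[m["fx"],0,m["cx"]],[0,m["fy"],m["cy"]],[0,0,1]])
    return cv2.projectPoints(np.array(P,float).reshape(-1,3),m["rvec"],m["tvec"],K,None)[0][:,0]
E
python3 - <<'E'
from h import *
im=cv2.imread("pics/top0.png").astype(int)
c=im[165:250,195:380].astype(np.uint8)
cv2.imwrite("pics/crop.png",cv2.resize(c,None,fx=4.3,fy=4.3,interpolation=cv2.INTER_CUBIC))
hsv=cv2.cvtColor(im.astype(np.uint8),cv2.COLOR_BGR2HSV)
H,S,V=[hsv[...,i].astype(int) for i in range(3)]
red=(((H<8)|(H>170))&(S>120)&(V>70)).astype(np.uint8)
blue=((H>100)&(H<130)&(S>110)&(V>40)).astype(np.uint8)
white=((S<50)&(V>150)).astype(np.uint8)
def comps(mask,x0,x1,y0,y1,mn,name):
    mm=np.zeros_like(mask);mm[y0:y1,x0:x1]=mask[y0:y1,x0:x1]
    n,l,st,ce=cv2.connectedComponentsWithStats(mm)
    for i in range(1,n):
        if st[i,4]>=mn: print(name,st[i],ce[i].round(2))
comps(red,200,380,165,245,6,"red");comps(blue,195,290,165,225,30,"blue");comps(white,310,375,175,210,8,"white")
# whole discs: fill of red|white
for (x0,x1) in ((312,338),(339,371)):
    m=((red|white)[178:212,x0:x1]).astype(np.uint8)
    cs=max(cv2.findContours(m,cv2.RETR_EXTERNAL,cv2.CHAIN_APPROX_NONE)[0],key=cv2.contourArea)
    (x,y),r=cv2.minEnclosingCircle(cs); print("disc",x+x0,y+178,r,"diam mm",2*r/391*1.378*1000,ray("top",(x+x0,y+178),.015))
m=np.zeros_like(blue);m[165:225,195:282]=blue[165:225,195:282]
pts=cv2.findNonZero(m); r=cv2.minAreaRect(pts); print("nest rect",r); print([ray("top",p,.02).round(4) for p in cv2.boxPoints(r)], ray("top",r[0],.02))
E
```

```text
red [348 185  15  16 115] [354.97 192.75]
red [320 191  11  11  57] [325.49 195.93]
red [220 198   6   6  29] [222.34 200.72]
red [200 238  28   6  92] [212.67 240.61]
blue [266 176  14  32 212] [272.81 191.67]
blue [228 180  26   8  45] [240.38 183.78]
blue [207 189  17  31 248] [214.19 204.29]
blue [233 208  29   8  70] [246.71 211.34]
white [345 185  20  19  59] [355.59 195.54]
white [326 197   7   7   9] [329.56 200.56]
disc 325.5 197.0714282989502 6.566091537475586 diam mm 46.28170914906065 [ 0.52613585 -0.268012  ]
disc 354.7380952835083 193.2619047164917 9.819616317749023 diam mm 69.21448228060437 [ 0.53901589 -0.37272277]
nest rect ((245.37225341796875, 206.57723999023438), (48.803524017333984, 68.94165802001953), 77.27564239501953)
[array([0.5523, 0.1536]), array([ 0.6049, -0.0845]), array([ 0.4362, -0.1197]), array([0.3854, 0.1158])] [0.49410484 0.01660104]
```

View pics/crop.png

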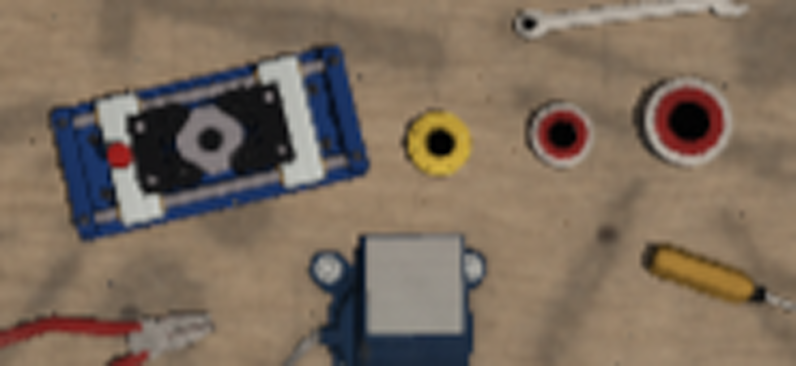

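The crop confirms it: the small white/red ring is at (325.5,196), about 51 mm across, against about 69 mm for the other. The nest's anvil hole is at (243.8,197.3) and the knob at (222.3,200.7).

Run:
```python
from h import *
im=cv2.imread("pics/top0.png")
hsv=cv2.cvtColor(im,cv2.COLOR_BGR2HSV);H,S,V=[hsv[...,i].astype(int) for i in range(3)]
m=((H>100)&(H<130)&(S>110)&(V>40)).astype(np.uint8)
m[:, :200]=0;m[:,281:]=0;m[:170]=0;m[222:]=0;m[212:,262:]=0
pts=cv2.findNonZero(m);r=cv2.minAreaRect(pts);print(r)
b=np.array([ray("top",p,.015) for p in cv2.boxPoints(r)]);print(b.round(4));print("c",b.mean(0),"sides",np.linalg.norm(b[1]-b[0]),np.linalg.norm(b[2]-b[1]))
e=[b[1]-b[0],b[2]-b[1]];e=max(e,key=np.linalg.norm);e=e*np.sign(e[1])/np.linalg.norm(e);print("ydir",e,"xaxis angle deg",np.degrees(np.arctan2(-e[0],e[1])))
g=255-im.max(2)[190:205,236:252].astype(float);w=np.clip(g-(g.max()-60),0,None)
cv2.setNumThreads(1)
y,x=np.mgrid[190:205,236:252];d=(abs(x-243.8)<4)&(abs(y-197.3)<4)
hole=np.array([(x*w*d).sum(),(y*w*d).sum()])/(w*d).sum();print("hole",hole)
A=ray("top",hole,.036)
Kn=ray("top",(222.34,200.72),.085);B=ray("top",(325.5,195.95),.015)
print("anvil",A,"knob",Kn,"bearing",B)
d=Kn-A;print("knob in nest y",d@e,"x",d@np.array([e[1],-e[0]]))
d=Kn-b.mean(0);print("from rect centre",d@e,d@np.array([e[1],-e[0]]))
```

```text
((243.36643981933594, 197.71217346191406), (30.71668243408203, 68.92415618896484), 77.19573211669922)
[[ 0.5528  0.1541]
 [ 0.6059 -0.0847]
 [ 0.4989 -0.1072]
 [ 0.4469  0.13  ]]
c [0.52615556 0.02303515] sides 0.24464199468371325 0.10935020269864199
ydir [-0.21716502  0.97613491] xaxis angle deg 12.542575514232857
hole [243.49147982 197.06995516]
anvil [0.52626335 0.02306631] knob [0.51009385 0.09430886] bearing [ 0.53013075 -0.26812665]
knob in nest y 0.07305379063688931 x -0.0003122249128920014
from rect centre 0.07306079556382786 -0.00020023453200344703
```

Call:
arm_command:
  deltas:
    - [[1.7, -2.4, 0, 0, 0, -3.05], [1.7, -2.4, 0, 0, 0, -3.05], [1.7, -2.4, 0, 0, 0, -3.05], [1.7, -2.4, 0, 0, 0, -3.05], [1.7, -2.4, 0, 0, 0, -3.05], [1.7, -2.4, 0, 0, 0, -3.05], [1.7, -2.4, 0, 0, 0, -3.05], [1.7, -2.4, 0, 0, 0, -3.05], [1.7, -2.4, 0, 0, 0, -3.05], [1.7, -2.4, 0, 0, 0, -3.05], [1.7, -2.4, 0, 0, 0, -3.05], [1.7, -2.4, 0, 0, 0, -3.05]]
  gripper: 1

```text
t: 1.1
tool_pos: [0.374, 0.2861, 0.2183]
orientation: [-1.406, -2.809, 0.001]
force: [0.5, -0.2, 0.6]
opening: 0.0931
gripper_force: 0.0
```

Call:
arm_command:
  deltas:
    - [[1.7, -2.4, -1, 0, 0, -3.05], [1.7, -2.4, -1, 0, 0, -3.05], [1.7, -2.4, -1, 0, 0, -3.05], [1.7, -2.4, -1, 0, 0, -3.05], [1.7, -2.4, -1, 0, 0, -3.05], [1.7, -2.4, -1, 0, 0, -3.05], [1.7, -2.4, -1, 0, 0, -3.05], [1.7, -2.4, -1, 0, 0, -3.05], [0, 0, 0, 0, 0, 0], [0, 0, 0, 0, 0, 0], [0, 0, 0, 0, 0, 0]]

```text
t: 2.02
tool_pos: [0.5093, 0.0956, 0.1383]
orientation: [-1.964, -2.45, 0.001]
force: [-0.0, -0.3, -0.6]
opening: 0.0928
gripper_force: 0.0
```

Call:
arm_command:
  deltas:
    - [[0.1, -0.1, -1.6, 0, 0, 0], [0, 0, -1.6, 0, 0, 0], [0, 0, -1.6, 0, 0, 0], [0, 0, -1.6, 0, 0, 0], [0, 0, -1.2, 0, 0, 0], [0, 0, -0.6, 0, 0, 0], [0, 0, 0, 0, 0, 0], [0, 0, 0, 0, 0, 0]]

```text
t: 2.68
tool_pos: [0.5107, 0.095, 0.0571]
orientation: [1.964, 2.452, 0.0]
force: [0.3, 0.4, 0.6]
opening: 0.093
gripper_force: 0.0
```

Call:
arm_command:
  deltas:
    - [[0, 0, 0, 0, 0, 0], [0, 0, 0, 0, 0, 0], [0, 0, 0, 0, 0, 0], [0, 0, 0, 0, 0, 0], [0, 0, 0, 0, 0, 0], [0, 0, 0, 0, 0, 0], [0, 0, 0, 0, 0, 0], [0, 0, 0, 0, 0, 0], [0, 0, 0, 0, 0, 0], [0, 0, 0, 0, 0, 0]]
  gripper: -1
  squeeze: 30

```text
t: 3.52
tool_pos: [0.5107, 0.0945, 0.0566]
orientation: [-1.965, -2.451, 0.0]
force: [0.3, 0.2, 0.5]
opening: 0.0306
gripper_force: 0.0
```

Call:
arm_command:
  deltas:
    - [[0, 0, 0, 0, 0, 0], [0, 0, 0, 0, 0, 0], [0, 0, 0, 0, 0, 0], [0, 0, 0, 0, 0, 0], [0, 0, 0, 0, 0, 0]]

```text
t: 3.93
tool_pos: [0.5108, 0.0945, 0.0566]
orientation: [1.965, 2.451, 0.0]
force: [1.3, 0.2, -1.9]
opening: 0.0191
gripper_force: 30.0
```

Call:
arm_command:
  deltas:
    - [[-0.027, 0.12, 0, 0, 0, 0], [-0.027, 0.12, 0, 0, 0, 0], [-0.027, 0.12, 0, 0, 0, 0], [-0.027, 0.12, 0, 0, 0, 0], [-0.027, 0.12, 0, 0, 0, 0], [-0.027, 0.12, 0, 0, 0, 0], [-0.027, 0.12, 0, 0, 0, 0], [-0.027, 0.12, 0, 0, 0, 0], [-0.027, 0.12, 0, 0, 0, 0], [-0.027, 0.12, 0, 0, 0, 0], [-0.027, 0.12, 0, 0, 0, 0], [0, 0, 0, 0, 0, 0]]

```text
t: 4.93
tool_pos: [0.5077, 0.1081, 0.0566]
orientation: [-1.965, -2.451, -0.001]
force: [3.0, -1.5, -2.9]
opening: 0.0195
gripper_force: 30.0
```

Call:
arm_command:
  deltas:
    - [[-0.022, 0.1, 0, 0, 0, 0], [-0.01, 0.05, 0, 0, 0, 0], [0, 0, 0, 0, 0, 0], [0, 0, 0, 0, 0, 0]]

```text
t: 5.27
tool_pos: [0.5074, 0.1094, 0.0566]
orientation: [-1.965, -2.451, -0.0]
force: [3.5, -0.8, -3.6]
opening: 0.0195
gripper_force: 30.0
```

Call:
arm_command:
  deltas:
    - [[0, 0, 0, 0, 0, 0], [0, 0, 0, 0, 0, 0], [0, 0, 0, 0, 0, 0], [0, 0, 0, 0, 0, 0], [0, 0, 0, 0, 0, 0], [0, 0, 0, 0, 0, 0]]
  gripper: 1

```text
t: 5.77
tool_pos: [0.5073, 0.1093, 0.0567]
orientation: [-1.965, -2.451, 0.0]
force: [0.0, -0.1, 0.3]
opening: 0.0548
gripper_force: 0.0
```

Call:
arm_command:
  deltas:
    - [[0, 0, 2.5, 0, 0, 0], [0, 0, 3.3, 0, 0, 0], [0, 0, 3.3, 0, 0, 0], [0, 0, 3.3, 0, 0, 0]]

```text
t: 6.1
tool_pos: [0.5069, 0.1092, 0.1818]
orientation: [-1.965, -2.451, 0.001]
force: [2.1, 0.4, 0.4]
opening: 0.0816
gripper_force: 0.0
```

Call:
arm_command:
  deltas:
    - [[0.19, -3.14, 0, 0, 0, 0], [0.19, -3.14, 0, 0, 0, 0], [0.19, -3.14, 0, 0, 0, 0], [0.19, -3.14, 0, 0, 0, 0], [0.19, -3.14, 0, 0, 0, 0], [0.19, -3.14, 0, 0, 0, 0], [0.19, -3.14, 0, 0, 0, 0], [0.19, -3.14, 0, 0, 0, 0], [0.19, -3.14, 0, 0, 0, 0], [0.19, -3.14, 0, 0, 0, 0], [0.19, -3.14, 0, 0, 0, 0], [0.19, -3.14, 0, 0, 0, 0]]

```text
t: 7.1
tool_pos: [0.53, -0.2692, 0.1806]
orientation: [-1.965, -2.451, -0.0]
force: [0.0, 0.1, -0.9]
opening: 0.0929
gripper_force: 0.0
```

Call:
arm_command:
  deltas:
    - [[0, 0, -2, 0, 0, 0], [0, 0, -2, 0, 0, 0], [0, 0, -2, 0, 0, 0], [0, 0, -2, 0, 0, 0], [0, 0, -2, 0, 0, 0], [0, 0, 0, 0, 0, 0], [0, 0, 0, 0, 0, 0], [0, 0, 0, 0, 0, 0]]

```text
t: 7.77
tool_pos: [0.5308, -0.2679, 0.0819]
orientation: [1.964, 2.45, 0.0]
force: [1.3, -0.3, 0.9]
opening: 0.0931
gripper_force: 0.0
```

Run:
```python
from h import *
im=eyes.read_camera("top");cv2.imwrite("pics/top1.png",im)
hsv=cv2.cvtColor(im,cv2.COLOR_BGR2HSV);H,S,V=[hsv[...,i].astype(int) for i in range(3)]
red=(((H<8)|(H>170))&(S>120)&(V>70));ys,xs=np.nonzero(red[190:212,205:235]);k=(xs.mean()+205,ys.mean()+190)
Kn=ray("top",k,.085);A=np.array([.5262,.0231]);e=np.array([-.2172,.9761]);print(k,Kn,"knob y",(Kn-A)@e)
print(monitor.read_state()["tool_pos"])
im=eyes.read_camera("scene");cv2.imwrite("pics/scene1.png",im)
c=im[130:290,170:410];cv2.imwrite("pics/sc1.png",cv2.resize(c,None,fx=3,fy=3))
```

```text
(np.float64(218.06896551724137), np.float64(201.86206896551724)) [0.50635872 0.10860329] knob y 0.0877692818610465
[ 0.53123344 -0.26815891  0.08247516]
```

View pics/sc1.png

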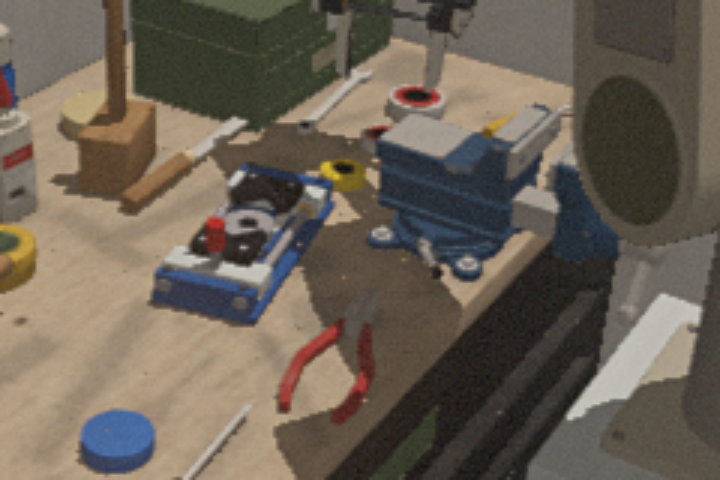

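Call:
arm_command:
  deltas:
    - [[-0.08, 0, -1.6, 0, 0, 0], [0, 0, -1.6, 0, 0, 0], [0, 0, -1.6, 0, 0, 0], [0, 0, -1.4, 0, 0, 0], [0, 0, -1.0, 0, 0, 0], [0, 0, -0.5, 0, 0, 0], [0, 0, -0.2, 0, 0, 0], [0, 0, 0, 0, 0, 0], [0, 0, 0, 0, 0, 0]]

```text
t: 8.62
tool_pos: [0.53, -0.268, 0.0024]
orientation: [1.964, 2.45, 0.0]
force: [-0.3, -0.0, -0.4]
opening: 0.0928
gripper_force: 0.0
```

Call:
arm_command:
  deltas:
    - [[0, 0, 0, 0, 0, 0], [0, 0, 0, 0, 0, 0], [0, 0, 0, 0, 0, 0], [0, 0, 0, 0, 0, 0], [0, 0, 0, 0, 0, 0], [0, 0, 0, 0, 0, 0], [0, 0, 0, 0, 0, 0], [0, 0, 0, 0, 0, 0], [0, 0, 0, 0, 0, 0]]
  gripper: -1
  squeeze: 15

```text
t: 9.37
tool_pos: [0.5295, -0.2676, 0.0017]
orientation: [1.965, 2.451, 0.0]
force: [0.2, -0.0, 0.4]
opening: 0.0515
gripper_force: 15.0
```

Call:
arm_command:
  deltas:
    - [[0, 0, 0.3, 0, 0, 0], [0, 0, 1, 0, 0, 0], [0, 0, 1.6, 0, 0, 0], [0, 0, 2, 0, 0, 0], [0, 0, 2, 0, 0, 0], [0, 0, 2, 0, 0, 0], [0, 0, 1.6, 0, 0, 0], [0, 0, 1, 0, 0, 0], [0, 0, 0.5, 0, 0, 0], [0, 0, 0, 0, 0, 0]]
  squeeze: 20

```text
t: 10.2
tool_pos: [0.5301, -0.268, 0.1232]
orientation: [1.964, 2.449, 0.0]
force: [-0.7, -0.3, -1.3]
opening: 0.0515
gripper_force: 20.0
```

Call:
arm_command:
  deltas:
    - [[-0.01, 1, 0, 0, 0, 0], [-0.03, 2, 0, 0, 0, 0], [-0.03, 2.8, 0, 0, 0, 0], [-0.03, 3, 0, 0, 0, 0], [-0.03, 3, 0, 0, 0, 0], [-0.03, 3, 0, 0, 0, 0], [-0.03, 3, 0, 0, 0, 0], [-0.03, 3, 0, 0, 0, 0], [-0.03, 3, 0, 0, 0, 0], [-0.03, 2.6, 0, 0, 0, 0], [-0.02, 1.7, 0, 0, 0, 0], [-0.02, 0.97, 0, 0, 0, 0]]

```text
t: 11.2
tool_pos: [0.5246, 0.0259, 0.1199]
orientation: [-1.961, -2.451, 0.002]
force: [-0.4, 0.1, -1.8]
opening: 0.0515
gripper_force: 20.0
```

Call:
arm_command:
  deltas:
    - [[0, 0, -0.8, 0, 0, 0], [0, 0, -1.2, 0, 0, 0], [0, 0, -1.2, 0, 0, 0], [0, 0, -1.2, 0, 0, 0], [0, 0, -0.7, 0, 0, 0], [0, 0, -0.4, 0, 0, 0], [0, 0, 0, 0, 0, 0], [0, 0, 0, 0, 0, 0], [0, 0, 0, 0, 0, 0]]

```text
t: 11.95
tool_pos: [0.5268, 0.0229, 0.0673]
orientation: [1.965, 2.45, 0.001]
force: [0.9, 0.9, -1.0]
opening: 0.0514
gripper_force: 20.0
```

Run:
```python
from h import *
s=monitor.read_state();print(s["tool_pos"],s["force"],s["orientation"],s["opening"],s["t"])
im=eyes.read_camera("top");sc=eyes.read_camera("scene")
a=cv2.resize(im[165:225,200:290],None,fx=6,fy=6,interpolation=cv2.INTER_CUBIC)
p=proj("scene",[[.526,.023,.06]])[0].astype(int);print(p)
b=cv2.resize(sc[p[1]-45:p[1]+45,p[0]-65:p[0]+65],(540,374))[:240+134]
b=cv2.resize(b,(540,240)) if 0 else b
o=np.zeros((600,540,3),np.uint8);a=cv2.resize(a,(360,240));o[:240,:360]=a;o[226+0:600]=o[226:600];o[240:600]=b[:360];cv2.imwrite("pics/p2.png",o)
```

```text
[0.52679969 0.0228825  0.06725335] [ 0.93608389  0.86226113 -0.99575175] [1.96479326e+00 2.45025645e+00 9.98249063e-04] 0.05135445711575591 11.95
[251 196]
```

View pics/p2.png

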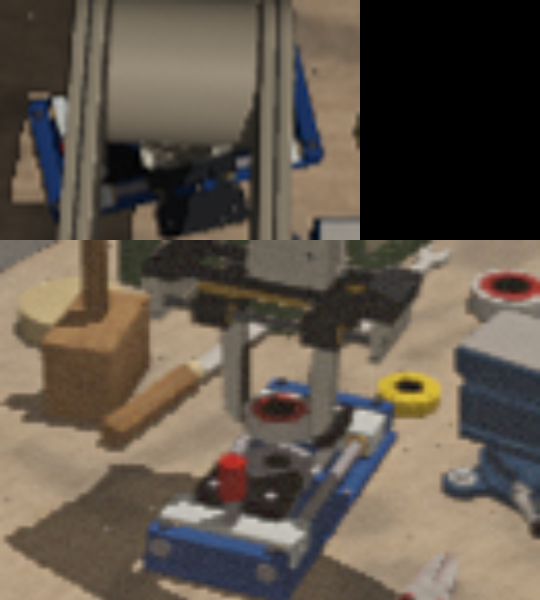

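The picture shows the bearing flat in the fingers, over the anvil and between the open jaws: bearing at about (280,412), anvil hole at (290,458). Lowering it now.

Call:
arm_command:
  deltas:
    - [[-0.05, 0, -0.6, 0, 0, 0], [0, 0, -0.6, 0, 0, 0], [0, 0, -0.6, 0, 0, 0], [0, 0, -0.4, 0, 0, 0], [0, 0, -0.2, 0, 0, 0], [0, 0, -0.1, 0, 0, 0], [0, 0, -0.05, 0, 0, 0], [0, 0, 0, 0, 0, 0], [0, 0, 0, 0, 0, 0]]

```text
t: 12.8
tool_pos: [0.526, 0.0231, 0.0414]
orientation: [1.965, 2.451, 0.0]
force: [-0.0, -0.6, -0.5]
opening: 0.0519
gripper_force: 20.0
```

Call:
arm_command:
  deltas:
    - [[0, 0, -0.06, 0, 0, 0], [0, 0, -0.06, 0, 0, 0], [0, 0, -0.06, 0, 0, 0], [0, 0, 0, 0, 0, 0], [0, 0, 0, 0, 0, 0]]

```text
t: 13.22
tool_pos: [0.5257, 0.0231, 0.0393]
orientation: [-1.965, -2.451, 0.0]
force: [-0.5, 0.2, -0.6]
opening: 0.0518
gripper_force: 20.0
```

Call:
arm_command:
  deltas:
    - [[0, 0, -0.04, 0, 0, 0], [0, 0, -0.04, 0, 0, 0], [0, 0, 0, 0, 0, 0], [0, 0, 0, 0, 0, 0]]

```text
t: 13.55
tool_pos: [0.5257, 0.0231, 0.0385]
orientation: [-1.965, -2.451, 0.0]
force: [-0.0, 0.2, -1.4]
opening: 0.0513
gripper_force: 20.0
```

Call:
arm_command:
  deltas:
    - [[0, 0, -0.04, 0, 0, 0], [0, 0, -0.04, 0, 0, 0], [0, 0, 0, 0, 0, 0], [0, 0, 0, 0, 0, 0]]

```text
t: 13.88
tool_pos: [0.5257, 0.0231, 0.0377]
orientation: [-1.965, -2.451, 0.0]
force: [-0.6, 0.7, -1.4]
opening: 0.0513
gripper_force: 20.0
```

Call:
arm_command:
  deltas:
    - [[0, 0, -0.04, 0, 0, 0], [0, 0, -0.04, 0, 0, 0], [0, 0, 0, 0, 0, 0], [0, 0, 0, 0, 0, 0]]

```text
t: 14.22
tool_pos: [0.5258, 0.0231, 0.0377]
orientation: [1.965, 2.451, -0.0]
force: [-5.1, -0.4, 6.4]
opening: 0.0517
gripper_force: 20.0
```

Call:
arm_command:
  deltas:
    - [[0, 0, 0.05, 0, 0, 0], [0, 0, 0, 0, 0, 0], [0, 0, 0, 0, 0, 0]]
  squeeze: 5

```text
t: 14.47
tool_pos: [0.5259, 0.0231, 0.0376]
orientation: [1.965, 2.451, 0.0]
force: [-0.2, 0.5, 1.4]
opening: 0.0517
gripper_force: 5.0
```

Call:
arm_command:
  deltas:
    - [[0, 0, 0, 0, 0, 0], [0, 0, 0, 0, 0, 0], [0, 0, 0, 0, 0, 0], [0, 0, 0, 0, 0, 0], [0, 0, 0, 0, 0, 0], [0, 0, 0, 0, 0, 0], [0, 0, 0, 0, 0, 0], [0, 0, 0, 0, 0, 0]]
  gripper: 0.9

```text
t: 15.13
tool_pos: [0.5258, 0.0231, 0.0374]
orientation: [1.965, 2.451, 0.0]
force: [0.7, -0.2, -0.2]
opening: 0.0882
gripper_force: 0.0
```

Call:
arm_command:
  deltas:
    - [[0, 0, 1, 0, 0, 0], [0, 0, 2, 0, 0, 0], [0, 0, 3, 0, 0, 0], [0, 0, 2.5, 0, 0, 0], [0, 0, 1, 0, 0, 0], [0, 0, 0, 0, 0, 0]]

```text
t: 15.63
tool_pos: [0.5282, 0.023, 0.1364]
orientation: [1.962, 2.447, 0.006]
force: [0.2, -0.4, 0.0]
opening: 0.0885
gripper_force: 0.0
```

Call:
arm_command:
  deltas:
    - [[-0.4, 1.6, 0, 0, 0, 0], [-0.4, 1.8, 0, 0, 0, 0], [-0.5, 2.0, 0, 0, 0, 0], [-0.4, 1.8, 0, 0, 0, 0], [-0.2, 1.4, 0, 0, 0, 0], [0, 0, 0, 0, 0, 0], [0, 0, 0, 0, 0, 0]]

```text
t: 16.22
tool_pos: [0.5057, 0.1094, 0.1309]
orientation: [-1.962, -2.452, 0.003]
force: [0.4, 0.4, 0.1]
opening: 0.0885
gripper_force: 0.0
```

Run:
```python
from h import *
s=monitor.read_state();print(s["tool_pos"],s["force"],s["opening"],s["t"])
sc=eyes.read_camera("scene");im=eyes.read_camera("top")
b=cv2.resize(sc[155:245,190:320],(780,540));cv2.imwrite("pics/p3.png",b)
hsv=cv2.cvtColor(sc,cv2.COLOR_BGR2HSV);H,S,V=[hsv[...,i].astype(int) for i in range(3)]
red=(((H<8)|(H>170))&(S>110)&(V>60)).astype(np.uint8)
n,l,st,ce=cv2.connectedComponentsWithStats(red[155:245,190:320])
for i in range(1,n):
    if st[i,4]>8:
        c=ce[i]+[190,155];print(st[i],c,"at .051",ray("scene",c,.051),"at .072",ray("scene",c,.072))
print(proj("scene",[[.5262,.0231,.051],[.5069,.1093,.072]]))
```

```text
[0.50571487 0.1093871  0.13090704] [0.37484767 0.38284209 0.1293288 ] 0.08850943108075254 16.2167
[112   4  15   6  53] [308.64150943 161.62264151] at .051 [ 0.51013838 -0.31481493] at .072 [ 0.49110363 -0.27578281]
[57 42 12  7 48] [252.64583333 199.64583333] at .051 [0.52365593 0.02224689] at .072 [0.50423623 0.05168019]
[48 48  8 11 72] [241.20833333 207.98611111] at .051 [0.52408739 0.08229016] at .072 [0.5046554  0.11001354]
[84 81 11  9 50] [279.62 240.94] at .051 [0.3444031  0.15860517] at .072 [0.33008815 0.18415526]
[99 83  5  7 27] [291.51851852 241.22222222] at .051 [0.31777738 0.14118054] at .072 [0.30422068 0.16722684]
[[251.80244692 199.51217048]
 [240.71661565 207.64087396]]
```

View pics/p3.png

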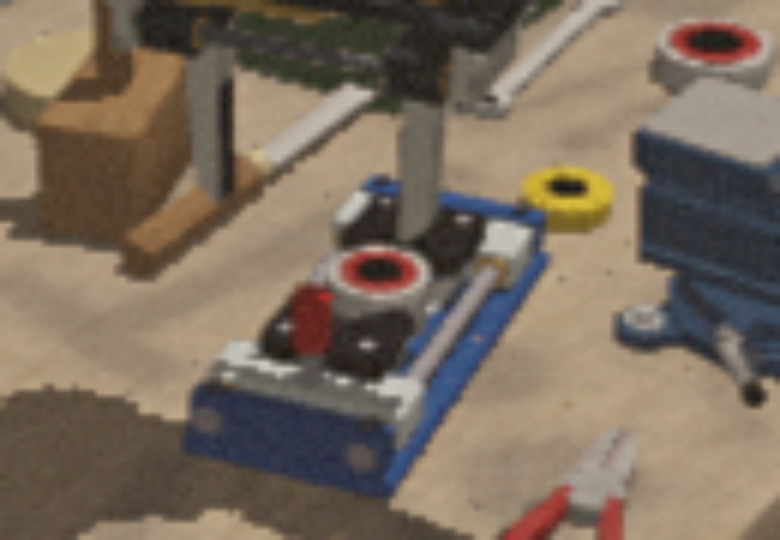

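The bearing lies flat on the anvil, top at (252.6,199.6), which puts it at (0.5237,0.0222), about 2.5 mm from the anvil centre and well inside 12 mm. Back to the knob, which is at (241,208).

Call:
arm_command:
  deltas:
    - [[0.14, 0, -1.6, 0, 0, 0], [0, 0, -1.6, 0, 0, 0], [0, 0, -1.6, 0, 0, 0], [0, 0, -1.3, 0, 0, 0], [0, 0, -0.9, 0, 0, 0], [0, 0, -0.4, 0, 0, 0], [0, 0, 0, 0, 0, 0], [0, 0, 0, 0, 0, 0]]

```text
t: 16.98
tool_pos: [0.5084, 0.1088, 0.0588]
orientation: [1.965, 2.451, 0.0]
force: [-0.6, -0.7, 0.4]
opening: 0.0881
gripper_force: 0.0
```

Call:
arm_command:
  deltas:
    - [[0, 0, 0, 0, 0, 0], [0, 0, 0, 0, 0, 0], [0, 0, 0, 0, 0, 0], [0, 0, 0, 0, 0, 0], [0, 0, 0, 0, 0, 0], [0, 0, 0, 0, 0, 0], [0, 0, 0, 0, 0, 0], [0, 0, 0, 0, 0, 0], [0, 0, 0, 0, 0, 0], [0, 0, 0, 0, 0, 0], [0, 0, 0, 0, 0, 0], [0, 0, 0, 0, 0, 0]]
  gripper: -1
  squeeze: 40

```text
t: 17.98
tool_pos: [0.5076, 0.109, 0.0584]
orientation: [-1.964, -2.451, 0.001]
force: [-2.6, -1.7, 2.9]
opening: 0.0188
gripper_force: 40.0
```

Call:
arm_command:
  deltas:
    - [[0, 0, 0, 0, 0, 0], [0, 0, 0, 0, 0, 0], [0, 0, 0, 0, 0, 0]]

```text
t: 18.23
tool_pos: [0.5076, 0.109, 0.0583]
orientation: [-1.964, -2.451, 0.002]
force: [-6.1, -1.3, 4.8]
opening: 0.0189
gripper_force: 40.0
```

Call:
arm_command:
  deltas:
    - [[0.013, -0.06, 0, 0, 0, 0], [0.013, -0.06, 0, 0, 0, 0], [0.013, -0.06, 0, 0, 0, 0], [0.013, -0.06, 0, 0, 0, 0], [0.013, -0.06, 0, 0, 0, 0], [0.013, -0.06, 0, 0, 0, 0], [0.013, -0.06, 0, 0, 0, 0], [0.013, -0.06, 0, 0, 0, 0], [0.013, -0.06, 0, 0, 0, 0], [0.013, -0.06, 0, 0, 0, 0], [0.013, -0.06, 0, 0, 0, 0], [0.013, -0.06, 0, 0, 0, 0]]

```text
t: 19.23
tool_pos: [0.509, 0.1025, 0.0583]
orientation: [-1.964, -2.45, 0.0]
force: [-5.0, 2.3, 3.6]
opening: 0.0189
gripper_force: 40.0
```

Call:
arm_command:
  deltas:
    - [[0.009, -0.04, 0, 0, 0, 0], [0.009, -0.04, 0, 0, 0, 0], [0.009, -0.04, 0, 0, 0, 0], [0.009, -0.04, 0, 0, 0, 0], [0.009, -0.04, 0, 0, 0, 0], [0.009, -0.04, 0, 0, 0, 0]]

```text
t: 19.73
tool_pos: [0.5096, 0.1001, 0.0583]
orientation: [-1.964, -2.45, 0.0]
force: [-5.2, 2.1, 4.2]
opening: 0.0191
gripper_force: 40.0
```

Call:
arm_command:
  deltas:
    - [[0.007, -0.03, 0, 0, 0, 0], [0.007, -0.03, 0, 0, 0, 0], [0.007, -0.03, 0, 0, 0, 0]]

```text
t: 19.98
tool_pos: [0.5098, 0.0992, 0.0584]
orientation: [-1.964, -2.45, 0.0]
force: [-5.1, 2.3, 3.9]
opening: 0.0192
gripper_force: 40.0
```

Call:
arm_command:
  deltas:
    - [[0.007, -0.03, 0, 0, 0, 0], [0.007, -0.03, 0, 0, 0, 0]]

```text
t: 20.15
tool_pos: [0.5099, 0.0985, 0.0583]
orientation: [-1.964, -2.45, 0.0]
force: [-5.5, 1.1, 4.3]
opening: 0.0191
gripper_force: 40.0
```

Call:
arm_command:
  deltas:
    - [[0.006, -0.03, 0, 0, 0, 0], [0.006, -0.03, 0, 0, 0, 0]]

```text
t: 20.32
tool_pos: [0.5101, 0.098, 0.0584]
orientation: [-1.964, -2.45, 0.0]
force: [-5.4, 1.3, 4.5]
opening: 0.0193
gripper_force: 40.0
```

Call:
arm_command:
  deltas:
    - [[0.006, -0.03, 0, 0, 0, 0], [0.006, -0.03, 0, 0, 0, 0]]

```text
t: 20.48
tool_pos: [0.5101, 0.0977, 0.0584]
orientation: [-1.963, -2.45, -0.0]
force: [-5.9, 4.2, 5.2]
opening: 0.0189
gripper_force: 40.0
```

Call:
arm_command:
  deltas:
    - [[0.004, -0.02, 0, 0, 0, 0], [0, 0, 0, 0, 0, 0]]

```text
t: 20.65
tool_pos: [0.5101, 0.0977, 0.0584]
orientation: [-1.963, -2.45, -0.001]
force: [-5.1, 4.2, 5.0]
opening: 0.019
gripper_force: 40.0
```

Call:
arm_command:
  deltas:
    - [[0.004, -0.02, 0, 0, 0, 0], [0, 0, 0, 0, 0, 0]]

```text
t: 20.82
tool_pos: [0.5101, 0.0976, 0.0583]
orientation: [-1.963, -2.45, -0.001]
force: [-6.4, 5.4, 3.7]
opening: 0.0189
gripper_force: 40.0
```

Call:
arm_command:
  deltas:
    - [[0.006, -0.03, 0, 0, 0, 0], [0, 0, 0, 0, 0, 0]]

```text
t: 20.98
tool_pos: [0.5102, 0.0973, 0.0583]
orientation: [-1.963, -2.45, -0.001]
force: [-5.7, 5.7, 4.8]
opening: 0.0191
gripper_force: 40.0
```

Call:
arm_command:
  deltas:
    - [[0.006, -0.03, 0, 0, 0, 0], [0, 0, 0, 0, 0, 0]]

```text
t: 21.15
tool_pos: [0.5103, 0.0971, 0.0583]
orientation: [-1.963, -2.45, -0.001]
force: [-5.6, 6.1, 4.9]
opening: 0.0192
gripper_force: 40.0
```

Call:
arm_command:
  deltas:
    - [[0.006, -0.03, 0, 0, 0, 0], [0, 0, 0, 0, 0, 0]]

```text
t: 21.32
tool_pos: [0.5103, 0.0967, 0.0583]
orientation: [-1.963, -2.45, -0.001]
force: [-5.4, 5.3, 4.4]
opening: 0.0192
gripper_force: 40.0
```

Call:
arm_command:
  deltas:
    - [[0.006, -0.03, 0, 0, 0, 0], [0, 0, 0, 0, 0, 0]]

```text
t: 21.48
tool_pos: [0.5103, 0.0967, 0.0583]
orientation: [-1.963, -2.449, -0.001]
force: [-5.7, 7.1, 5.1]
opening: 0.019
gripper_force: 40.0
```

Call:
arm_command:
  deltas:
    - [[0.006, -0.03, 0, 0, 0, 0], [0, 0, 0, 0, 0, 0]]

```text
t: 21.65
tool_pos: [0.5103, 0.0967, 0.0583]
orientation: [-1.963, -2.449, -0.002]
force: [-6.2, 7.4, 4.6]
opening: 0.0189
gripper_force: 40.0
```

Call:
arm_command:
  deltas:
    - [[0.004, -0.02, 0, 0, 0, 0], [0, 0, 0, 0, 0, 0]]

```text
t: 21.82
tool_pos: [0.5104, 0.0967, 0.0584]
orientation: [-1.962, -2.449, -0.002]
force: [-6.5, 9.1, 4.9]
opening: 0.0192
gripper_force: 40.0
```

Call:
arm_command:
  deltas:
    - [[0.006, -0.03, 0, 0, 0, 0], [0, 0, 0, 0, 0, 0]]

```text
t: 21.98
tool_pos: [0.5103, 0.0966, 0.0583]
orientation: [-1.962, -2.449, -0.003]
force: [-6.8, 10.5, 4.0]
opening: 0.0189
gripper_force: 40.0
```

Call:
arm_command:
  deltas:
    - [[0.004, -0.02, 0, 0, 0, 0], [0, 0, 0, 0, 0, 0]]

```text
t: 22.15
tool_pos: [0.5104, 0.0966, 0.0584]
orientation: [-1.962, -2.449, -0.003]
force: [-7.1, 11.1, 4.7]
opening: 0.0197
gripper_force: 40.0
```

Push is about 12.4 N; a little more.

Call:
arm_command:
  deltas:
    - [[0.005, -0.025, 0, 0, 0, 0], [0, 0, 0, 0, 0, 0]]

```text
t: 22.32
tool_pos: [0.5103, 0.0966, 0.0584]
orientation: [-1.962, -2.449, -0.003]
force: [-7.2, 11.7, 5.6]
opening: 0.0193
gripper_force: 40.0
```

Call:
arm_command:
  deltas:
    - [[0.003, -0.015, 0, 0, 0, 0], [0, 0, 0, 0, 0, 0], [0, 0, 0, 0, 0, 0]]

```text
t: 22.57
tool_pos: [0.5103, 0.0966, 0.0583]
orientation: [-1.962, -2.449, -0.003]
force: [-6.4, 13.0, 4.2]
opening: 0.0191
gripper_force: 40.0
```

Call:
arm_command:
  deltas:
    - [[0.003, -0.012, 0, 0, 0, 0], [0, 0, 0, 0, 0, 0], [0, 0, 0, 0, 0, 0], [0, 0, 0, 0, 0, 0], [0, 0, 0, 0, 0, 0], [0, 0, 0, 0, 0, 0], [0, 0, 0, 0, 0, 0], [0, 0, 0, 0, 0, 0]]

```text
t: 23.23
tool_pos: [0.5104, 0.0966, 0.0583]
orientation: [-1.961, -2.449, -0.004]
force: [-7.1, 14.3, 5.5]
opening: 0.0193
gripper_force: 40.0
```

Call:
arm_command:
  deltas:
    - [[0, 0, 0, 0, 0, 0], [0, 0, 0, 0, 0, 0], [0, 0, 0, 0, 0, 0], [0, 0, 0, 0, 0, 0], [0, 0, 0, 0, 0, 0], [0, 0, 0, 0, 0, 0], [0, 0, 0, 0, 0, 0]]

```text
t: 23.82
tool_pos: [0.5103, 0.0966, 0.0584]
orientation: [-1.961, -2.449, -0.004]
force: [-7.8, 14.4, 5.5]
opening: 0.0192
gripper_force: 40.0
```

Call:
arm_command:
  deltas:
    - [[-0.006, 0.03, 0, 0, 0, 0], [-0.006, 0.03, 0, 0, 0, 0], [-0.006, 0.03, 0, 0, 0, 0], [0, 0, 0, 0, 0, 0], [0, 0, 0, 0, 0, 0]]

```text
t: 24.23
tool_pos: [0.5104, 0.0966, 0.0583]
orientation: [-1.962, -2.449, -0.002]
force: [-6.6, 8.7, 4.8]
opening: 0.0193
gripper_force: 40.0
```

Call:
arm_command:
  deltas:
    - [[-0.006, 0.03, 0, 0, 0, 0], [-0.006, 0.03, 0, 0, 0, 0], [-0.006, 0.03, 0, 0, 0, 0], [0, 0, 0, 0, 0, 0], [0, 0, 0, 0, 0, 0]]

```text
t: 24.65
tool_pos: [0.5103, 0.0967, 0.0583]
orientation: [-1.963, -2.45, -0.001]
force: [-5.8, 5.0, 4.8]
opening: 0.0193
gripper_force: 40.0
```

Call:
arm_command:
  deltas:
    - [[0, 0, 0, 0, 0, 0], [0, 0, 0, 0, 0, 0], [0, 0, 0, 0, 0, 0], [0, 0, 0, 0, 0, 0], [0, 0, 0, 0, 0, 0], [0, 0, 0, 0, 0, 0], [0, 0, 0, 0, 0, 0], [0, 0, 0, 0, 0, 0]]
  gripper: 1

```text
t: 25.32
tool_pos: [0.5111, 0.0954, 0.0584]
orientation: [1.965, 2.451, 0.0]
force: [0.3, -0.1, -0.8]
opening: 0.0678
gripper_force: 0.0
```

Call:
arm_command:
  deltas:
    - [[0, 0, 0.8, 0, 0, 0], [0, 0, 2, 0, 0, 0], [0, 0, 3, 0, 0, 0], [0, 0, 3, 0, 0, 0], [0, 0, 3, 0, 0, 0], [-1, 3, 2, 0, 0, 0], [-1, 3, 0, 0, 0, 0], [-1, 3, 0, 0, 0, 0], [-1, 3, 0, 0, 0, 0], [0, 0, 0, 0, 0, 0], [0, 0, 0, 0, 0, 0]]

```text
t: 26.23
tool_pos: [0.4706, 0.2167, 0.1971]
orientation: [1.961, 2.454, 0.001]
force: [0.7, 0.1, -0.3]
opening: 0.0931
gripper_force: 0.0
```

Run:
```python
from h import *
s=monitor.read_state();print(s["tool_pos"],s["force"],s["opening"],s["t"])
sc=eyes.read_camera("scene");im=eyes.read_camera("top")
a=cv2.resize(im[170:225,200:290],(780,477),interpolation=cv2.INTER_CUBIC);cv2.imwrite("pics/p4.png",a)
A=np.array([.5262,.0231]);e=np.array([-.2172,.9761])
for n,f,(x0,x1,y0,y1) in(("scene",sc,(190,320,155,235)),("top",im,(205,260,180,215))):
    hsv=cv2.cvtColor(f,cv2.COLOR_BGR2HSV);H,S,V=[hsv[...,i].astype(int) for i in range(3)]
    red=(((H<8)|(H>170))&(S>110)&(V>60)).astype(np.uint8)
    k,l,st,ce=cv2.connectedComponentsWithStats(red[y0:y1,x0:x1])
    for i in range(1,k):
        if st[i,4]>8:
            c=ce[i]+[x0,y0];b=ray(n,c,.051);q=ray(n,c,.085 if n=="top" else .072);print(n,st[i],c,"bearing?",b,b-A,"knob? y",(q-A)@e)
```

```text
[0.47059983 0.21673942 0.19708647] [ 0.65581175  0.14281397 -0.33851763] 0.09305608909971973 26.2333
scene [112   4  15   6  52] [308.55769231 161.61538462] bearing? [ 0.51040914 -0.31468853] [-0.01579086 -0.33778853] knob? y -0.28405384404882655
scene [ 50  42  19  15 123] [246.69105691 203.3495935 ] bearing? [0.52599588 0.05091525] [-0.00020412  0.02781525] knob? y 0.05936016541758489
top [33 11 12 12 72] [243.69444444 196.73611111] bearing? [0.52607156 0.02245073] [-0.00012844 -0.00064927] knob? y 0.0002810826049656829
top [14 18  6  6 29] [221.48275862 200.75862069] bearing? [0.51271492 0.09888895] [-0.01348508  0.07578895] knob? y 0.07582963943806906
```

View pics/p4.png

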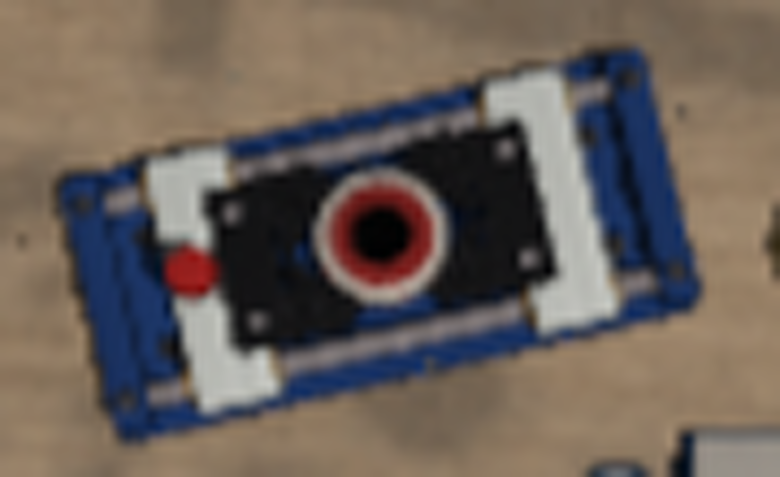

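The bearing at (243.7,196.7) is centred to within 0.7 mm with the jaws closed on it. The knob at (221.5,200.8) measures y = 0.0758, under the 0.0785 limit, and the arm is clear. Handing in.

```bash
python3 -c "
from plant import ticket
print(ticket.close_job())"
```

```text
the job is handed in; nothing more can be done
None
```

I handed the job in at about 26 s of robot time, but the hand-in returned no verdict: the bearing sits flat on the anvil within about 0.7 mm of centre by the camera, the jaws are closed on it after more than a second at about 15 N by the wrist force, the arm is clear, and I saw nothing else on the bench disturbed.

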